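# Vent and open the rinse-water tank's pressure cap

## Robot

A 6-joint arm with a two-finger parallel gripper is mounted at the origin on a cart in front of the work surface, level with it; the furniture and walls round the work are solid. World frame = base frame: x ahead of the robot, y to its left, z up, the work surface at z = 0. Lengths are in m, angles in degrees, forces in N, time in s.
With the tool pointing down it reaches from about 0.25 to 0.725 m from the base axis. Payload 9.7 kg.
Tool frame: the origin (TCP) lies on the mounting face of the last link; the fingertips stand 173 mm ahead of it and the grasp point (between the pads) lies 155 mm ahead of it; z points along the fingers, y is the line along which they close (so a half turn about z gives the same grasp; the last joint's range is limited). The gripper opens to 85 mm and grips with 20 to 120 N. Pads are 22 mm wide; open, the fingers measure 114 mm over their backs; the gripper's body (76 mm by 85 mm) begins 54 mm behind the grasp point. The pads swing forward as they close: fully open they stand 13 mm farther back than shut.
Start: joints at [72.938, 4.979, 10.078, 95.1, 0, 90], TCP at [0.161, 0.526, 0.405] pointing down, gripper open.
Joint ranges: [-179.16, 179.16], [-48.56, 103.87], [-65.8, 70.77], [-126.05, 130.52], [-82.76, 87.17], [-180, 180]. Speed limits (degrees/s): [127.2, 127.2, 147.25, 180, 180, 180].

## Interface

Orientations are given as [roll, pitch, yaw] about the fixed x, y, z axes, in that order (R = Rz(yaw) Ry(pitch) Rx(roll)).
In Python, from workcell import bot, camera, camera_model, outline_of, pinpoint gives the robot as it stands.
- The arm moves only by the tool move_arm, never from a script. Its arguments are lists of equal length, an entry for each row: "jaw": the closure, from 0 (fully open) to 1 (shut); "delta_pos": the shift along the world's x, y, z in m, a list of three; "yaw": the turn about the world's z in rad. In form: {"jaw": [jaw, ...], "delta_pos": [[dx, dy, dz], ...], "yaw": [yaw, ...]}. A call has 1 to 10 rows; each row shifts and turns the commanded pose from where the row before left it; what a row does not reach is not made up. A row lasts 1/12 s, in which the tool goes at most 41.7 mm and 7.16 degrees, less where a joint would pass 70% of its speed; a pose out of reach is approached as far as the arm can. A call with a gripper value outside its range is refused whole. The fingers move at their own pace and stop on an object; "force" is the grip in N (left out, the last holds). Time passes only in rows, so rows that do not move let the fingers close. It gives the time, the measured TCP pose, the force, the opening and the grip force at its end, in the units of the state.
- bot.get_obs(): the state, without advancing time (a new reading comes with each control period).
- camera(name): name is "side" or "top"; returns the picture (400x640x3 uint8, red, green, blue); there is no depth.
- camera_model(name): a dict with "fx", "fy", "cx", "cy" (pixels), "R" (3x3) and "t" (3): a world point X has camera coordinates R X + t. Camera axes: x right, y down, z forward; pixel columns grow to the right and rows downward; lengths in m; the calibration is good to about 2 mm. A picture is of the moment at which its call begins. camera_model takes no time and is no camera call.
- bot.job_done(): hands the job in; it is judged then, once.
Trained networks look in the newest picture that a camera, given by its name, has taken for a name from the list of things; names that differ only in an ending like _2 or _b are one class to them, and where a whole thing is asked for, a point or a joint stands for the part that bears it (a point fixed in the world has none). Each returns a list of dicts, best first, with "confidence" (0 to 1); they miss things now and then, are a little off and sometimes report something else, mostly with a low value. They report only what shows in the picture. A call takes as long as a camera call.
- outline_of(camera, thing): "mask" (400x640 bool, what is visible of it) and "xy" ([column, row] in pixels, amid what is visible of it).
- pinpoint(camera, thing): "xy" ([column, row] in pixels: a listed point, or the origin of a listed thing).
The state is a dict: "time": time; "q": joint angles; "qd": joint speeds; "joint_efforts": joint torques, N m; "ee_pos": TCP position; "tcp_rot": TCP orientation; "wrist_force": force on the tool from outside, world axes, zero at the start; "torque": the same for the moment, N m; "opening": finger opening in m; "grasp_force": force on a finger pad.
Only numpy, scipy, OpenCV 4.12 (cv2) and the standard library are available. Lean on these libraries where they do the work, as an engineer would, in place of code of your own. Each camera call takes 0.05 s, during which the arm holds its last target. There are 200 camera calls.

## Task

The rinse-water tank may still be under pressure: turn its dark blue cap anticlockwise to the first stop, let it rise there and leave it in that vent position for a good second so that the pressure can blow off. Then press the cap down against its spring, turn it on past the stop until it comes free, lift it off and stand it upright in the little metal tray for refilling. Leave the bottles and sample cups as they stand.

Things in the scene. Friction and masses are not known exactly. Their poses are not given: they have to be found in the camera images.
- tank: Upright steel pressure tank, 120 mm across, fixed on a grey round foot plate, gauge on its front (-x side); place and heading vary. Origin: centre of its underside, on the worktop; z up. The filler neck, on its axis, may be screwed in at any angle, so the tank's heading does not tell where the cap's stops are.
- tank_mouth (a point): Centre of the top of the filler neck, on the tank's axis, 165 mm above the tank's origin. The neck is a tube with a bayonet flange 52 mm across, hidden under the cap. The cap's two inner lugs run under the flange, as on a car radiator cap: shut zone, a 3 mm cam up to the vent position, a solid safety tooth (the first stop), then the notch where the lugs come out, and an end wall.
- cap: Dark blue round cap, 62 mm across. Origin: centre of the skirt's lower edge, z up. Top plate 19.5 mm above it, grip bar top 43.5 mm. 0.09 to 0.16 kg. Origin above the tank's origin: 155 mm shut, 158 mm at the vent position, under 152 mm to pass the tooth, 149.5 mm pressed hard down. Taken off, its seal hangs 5 mm below the skirt: it stands with the origin 5 mm up.
- cap_grip (a point): Centre of the cap's straight grip bar, 31.5 mm above the cap's origin; bar 54 mm long (cap's x), 18 mm wide (cap's y), 24 mm high, white arrows beside it. Opens anticlockwise seen from above. The first stop comes after 0.6 to 1.35 rad: this varies and can only be felt. Turning takes 0.05 to 0.2 N m; at the stop it rises steeply; over 1.5 N m the lugs jump the tooth and venting is missed.
- cap_top (a point): Top of the grip bar, 43.5 mm above the cap's origin. In the last 0.25 rad before the first stop the spring lifts a loose cap by 3 mm to the vent position; a cap held in stiff fingers stays down until they open or follow it up. Spring: 4.5 N at the vent position, 7.5 N to pass the tooth, 9 N fully down. From the stop, pressed, turn on 0.55 to 0.7 rad: there it springs up and comes off.
- tray: Small open aluminium instrument tray, 160 mm (its x) by 130 mm (its y), rim 16 mm high, floor 2 mm thick, lying on the worktop beside the tank, to the left or the right of it; 0.45 kg. Origin: centre of its underside, z up.
- gel_bottle: Hand gel pump bottle, 46 x 74 x 179 mm, behind the work: a bystander. Origin at the centre of its underside.
- reagent_blue: Small blue reagent bottle with a white cap, 37 mm across, 86 mm high: a bystander. Origin at the centre of its underside.
- reagent_yellow: Small white reagent bottle with a yellow cap, 35 mm across, 80 mm high: a bystander. Origin at the centre of its underside.
- sample_cup: Sample cup with a yellow lid, 38 mm across, 51 mm high, in front of the work: a bystander. Origin at the centre of its underside.
- sample_cup_white: Sample cup with a white lid, 38 mm across, 51 mm high, in front of the work: a bystander. Origin at the centre of its underside.

How it is judged (in metres and radians):
On the way, in this order (a step that is already met when the one before it is completed fails the run):
1. the cap, turned to its first stop, has risen to the vent position and stays there for 1 s (horizontal distance between cap and tank below 0.006 m and z of cap in the frame of tank between 0.1567 and 0.16 m), for 1 s.
2. the cap is pressed down on the neck, below the safety tooth (horizontal distance between cap and tank below 0.006 m and z of cap in the frame of tank below 0.153 m), for 0.1 s.
3. the cap is free of the neck and lifted clear of it (z of cap in the frame of tank above 0.185 m), for 0.1 s.
At the end, for the whole second after the job is handed in: The cap stands upright (within 6 deg) on the tray's floor, wholly inside the rim (centre within 45 mm along and 30 mm across of the tray's centre), let go and at rest (x of cap in the frame of tray between -0.045 and 0.045 m and y of cap in the frame of tray between -0.03 and 0.03 m and z of cap in the frame of tray below 0.0125 m and angle between cap's own z axis and vertical below 0.1 rad and linear speed of each of cap, tray below 0.02 m/s); the robot touches nothing.
It fails at once if the cap is let go in the air instead of being set down (horizontal distance between cap and tank above 0.06 m and z of cap in the frame of tray above 0.022 m and contact force between each of the arm, the fingers and cap below 0.05 N).
It fails at once if a bottle or sample cup is pushed more than 20 mm or tipped (distance of any of gel_bottle, reagent_blue, reagent_yellow, sample_cup, sample_cup_white from where it was at the start of the episode above 0.02 m or angle between any of gel_bottle, reagent_blue, reagent_yellow, sample_cup, sample_cup_white's own z axis and vertical above 0.35 rad).
It also fails if it takes over 58 s, if anything falls off the work surface, if the arm or the gripper's body presses on something with over 40 N, if the wrist force passes 120 N, or if a joint passes its speed limit or range.

## Working session

There is one attempt and no reset: what is moved stays moved. The work goes in short steps, Python scripts to look and compute and a tool call to move; the robot and the scene stay as the last step left them, time stands still between calls to the robot, and variables do not carry over. Pictures are saved under pics/ and viewed, at most 10 in all, crops included, and the job is handed in when it is done.

Besides the shell and the picture viewer there is one more tool, called after "Call:" by a JSON object that holds its "op" and its "data". move_arm: Moves the arm, as the interface text tells. Its arguments: {"type":"object","properties":{"jaw":{"type":"array"},"delta_pos":{"type":"array"},"yaw":{"type":"array"},"force":{"type":"number"}},"required":["jaw","delta_pos","yaw"]}

```bash
mkdir -p pics; cat > h.py <<'E'
import numpy as np, cv2
from workcell import bot, camera, camera_model, outline_of, pinpoint
def atz(cam,uv,z):
    m=camera_model(cam);R=np.array(m['R']);t=np.array(m['t'])
    d=R.T@np.array([(uv[0]-m['cx'])/m['fx'],(uv[1]-m['cy'])/m['fy'],1]);c=-R.T@t
    return c+d*(z-c[2])/d[2]
def tri(uv1,uv2,c1='top',c2='side'):
    A=[];b=[]
    for cam,uv in((c1,uv1),(c2,uv2)):
        m=camera_model(cam);R=np.array(m['R']);t=np.array(m['t'])
        for k,(f,c) in enumerate((('fx','cx'),('fy','cy'))):
            a=(uv[k]-m[c])/m[f];A.append(R[k]-a*R[2]);b.append(a*t[2]-t[k])
    return np.linalg.lstsq(np.array(A),np.array(b),rcond=None)[0]
E
python3 - <<'E'
from h import *
np.set_printoptions(precision=4,suppress=True)
ims=[camera(c) for c in('top','side')]
for c,i in zip(('top','side'),ims): cv2.imwrite(f'pics/{c}0.png',i[:,:,::-1])
for n in ['tank','tank_mouth','cap','cap_grip','cap_top','tray','gel_bottle','reagent_blue','reagent_yellow','sample_cup','sample_cup_white']:
    r=[pinpoint(c,n) for c in('top','side')]
    print(n,[(np.round(x[0]['xy'],1),round(x[0]['confidence'],2)) if x else None for x in r], tri(r[0][0]['xy'],r[1][0]['xy']) if r[0] and r[1] else '')
for c in('top','side'):
    m=camera_model(c);print(c,-np.array(m['R']).T@np.array(m['t']),m['fx'])
print(bot.get_obs())
E
```

```text
tank [(array([353.6, 217.9]), 0.76), (array([295.2, 261.3]), 0.67)] [ 0.5497 -0.2543 -0.0063]
tank_mouth [(array([286.5, 203.2]), 0.73), (array([288.2, 234. ]), 0.61)] [ 0.5414 -0.1213 -0.0835]
cap [(array([365. , 213.4]), 0.89), (array([292.1, 235.5]), 0.74)] [ 0.5542 -0.2616  0.169 ]
cap_grip [(array([361. , 215.8]), 0.75), (array([286.3, 228. ]), 0.64)] [ 0.5448 -0.2535  0.186 ]
cap_top [(array([365.1, 214.3]), 0.81), (array([287.3, 229. ]), 0.77)] [ 0.5485 -0.26    0.1965]
tray [(array([285.1, 199.2]), 0.97), (array([327.6, 200.8]), 0.8)] [ 0.5899 -0.0882  0.0198]
gel_bottle [(array([273.5, 124.9]), 0.78), (array([398.8, 205.2]), 0.63)] [ 0.7695 -0.0537  0.0103]
reagent_blue [(array([288., 140.]), 0.5), (array([381.7, 217.3]), 0.69)] [ 0.7347 -0.0898 -0.0034]
reagent_yellow [(array([310.9, 134.9]), 0.46), (array([381.8, 239.6]), 0.79)] [ 0.7479 -0.1464 -0.0097]
sample_cup [(array([309.3, 279.2]), 0.58), (array([256.8, 210.2]), 0.53)] [ 0.409  -0.1478 -0.0026]
sample_cup_white [(array([339.9, 280.2]), 0.61), (array([239. , 241.4]), 0.76)] [ 0.3957 -0.2274 -0.0273]
top [ 0.5024 -0.1592  1.1205] 466.34298177644536
side [ 0.7059 -0.5903  0.9896] 431.1419004249012
{'time': 1.2, 'q': array([72.9372,  4.9779, 10.0776, 95.099 , -0.0005, 89.9998]), 'qd': array([ 0.0356,  0.0128, -0.0506, -0.052 , -0.0505,  0.0056]), 'joint_efforts': array([  0.0005, -52.0111,  46.4854,   0.0022,   0.0001,   0.    ]), 'ee_pos': array([0.1614, 0.5258, 0.4047]), 'tcp_rot': array([179.9994,   0.0005, 162.9373]), 'wrist_force': array([-0.1446, -0.7309, -0.0836]), 'torque': array([-0.01  ,  0.0233, -0.0275]), 'grasp_force': 0.0, 'opening': 0.08536328308274943}
```

```bash
python3 - <<'E'
import cv2,numpy as np
a=cv2.imread('pics/top0.png')[90:310,220:450];b=cv2.imread('pics/side0.png')[140:340,200:450]
a=cv2.resize(a,None,fx=2.4,fy=2.4,interpolation=2);b=cv2.resize(b,None,fx=2.4,fy=2.4,interpolation=2)
cv2.imwrite('pics/a.png',a);cv2.imwrite('pics/b.png',b)
E
```

```text
(no output)
```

View pics/a.png

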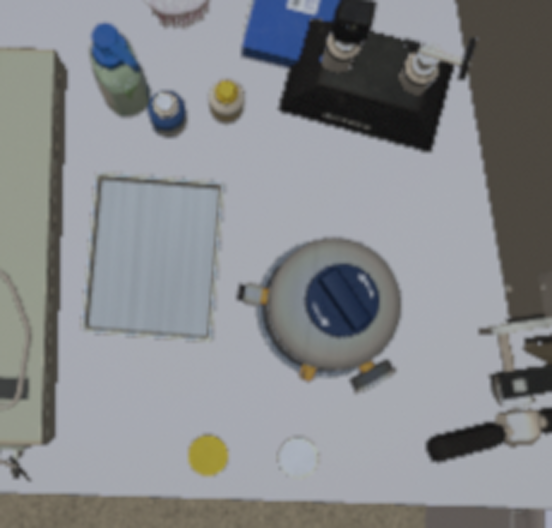

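View pics/b.png

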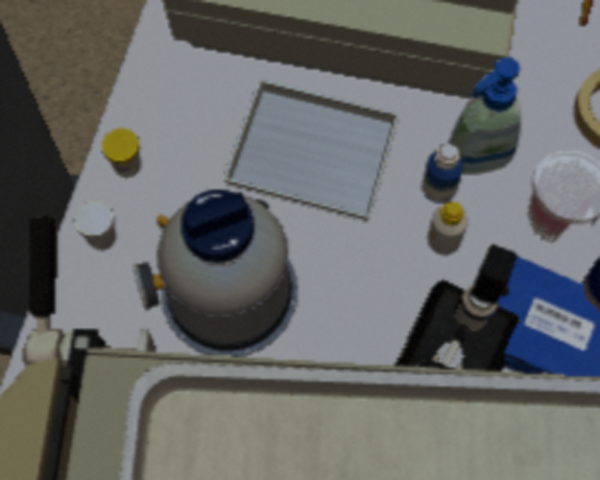

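The top view shows the cap at about (363,215), with its bar running from upper left to lower right in the image. The tray is at about (284,197). Next I'll measure both precisely.

```bash
python3 - <<'E'
from h import *
np.set_printoptions(precision=4,suppress=True)
im={c:camera(c) for c in('top','side')}
for c in im:
    for n,z in(('cap',.1745),('tray',.016)):
        o=outline_of(c,n)
        if not o: print(c,n,None);continue
        m=o[0]['mask'].astype(np.uint8);cs=max(cv2.findContours(m,0,2)[0],key=cv2.contourArea)[:,0]
        w=np.array([atz(c,p,z)[:2] for p in cs]).astype(np.float32)
        r=cv2.minAreaRect(w);e=cv2.minEnclosingCircle(w)
        print(c,n,round(o[0]['confidence'],2),'rect',np.array(r[0]),np.array(r[1]),r[2],'circ',np.array(e[0]),e[1])
# bar direction: rectify top view at bar top z, 0.25mm/px
for c in im:
    z=.1985;g=np.arange(-.04,.04,.00025);cx,cy=.5475,-.2585
    m=camera_model(c);R=np.array(m['R']);t=np.array(m['t'])
    X,Y=np.meshgrid(cx+g[::-1],cy+g[::-1],indexing='ij')
    P=np.stack([X,Y,np.full_like(X,z)],-1)@R.T+t
    u=(P[...,0]/P[...,2]*m['fx']+m['cx']).astype(np.float32);v=(P[...,1]/P[...,2]*m['fy']+m['cy']).astype(np.float32)
    I=cv2.remap(im[c],u,v,cv2.INTER_CUBIC);I=np.clip(I.astype(float)*2.5,0,255).astype(np.uint8)
    cv2.circle(I,(160,160),2,(255,0,0),-1);cv2.imwrite(f'pics/r_{c}.png',I[:,:,::-1])
cv2.imwrite('pics/r.png',np.hstack([cv2.resize(cv2.imread(f'pics/r_{c}.png'),(400,400)) for c in im]))
E
```

```text
top cap 0.76 rect [ 0.5496 -0.2554] [0.0609 0.061 ] 1.6298913955688477 circ [ 0.5494 -0.2552] 0.03166361153125763
top tray 0.97 rect [ 0.5969 -0.0835] [0.1334 0.1629] 87.01043701171875 circ [ 0.5954 -0.0838] 0.09952360391616821
side cap 0.65 rect [ 0.5498 -0.2609] [0.0599 0.0675] 14.650566101074219 circ [ 0.5528 -0.2598] 0.03474101424217224
side tray 0.75 rect [ 0.5945 -0.0859] [0.1348 0.16  ] 87.47196960449219 circ [ 0.5946 -0.0847] 0.10087340325117111
```

View pics/r.png

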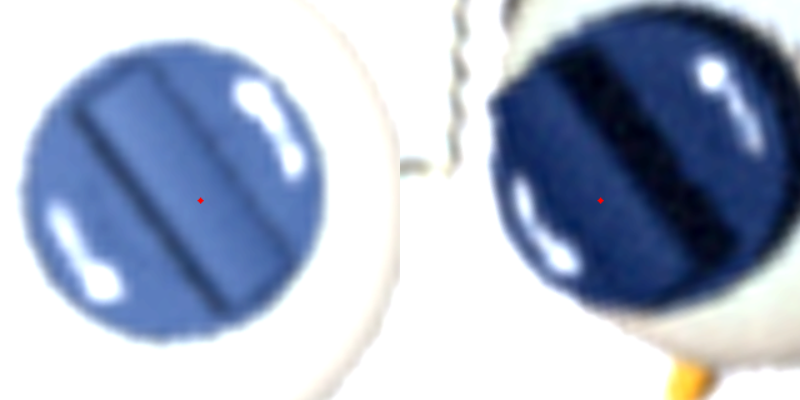

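Call:
{"op": "move_arm", "data": {"jaw": [0, 0, 0, 0, 0, 0, 0, 0, 0, 0], "delta_pos": [[0.008, -0.027, 0.005], [0.008, -0.027, 0.005], [0.008, -0.027, 0.005], [0.008, -0.027, 0.005], [0.008, -0.027, 0.005], [0.008, -0.027, 0.005], [0.008, -0.027, 0.005], [0.008, -0.027, 0.005], [0.008, -0.027, 0.005], [0.008, -0.027, 0.005]], "yaw": [-0.09, -0.09, -0.09, -0.09, -0.09, -0.09, -0.09, -0.09, -0.09, -0.09], "force": 60}}

```text
time: 2.33
ee_pos: [0.2413, 0.2544, 0.4551]
tcp_rot: [180.0, -0.0, 111.1]
wrist_force: [0.6, -0.4, 0.5]
opening: 0.0854
grasp_force: 0.0
```

```bash
python3 -c "
from h import *
o=bot.get_obs();print({k:o[k] for k in('time','q','ee_pos','tcp_rot')})"
```

```text
{'time': 2.3333, 'q': array([ 4.65184686e+01, -2.02443265e+01, -6.67487411e+00,  1.03532664e+02,
       -2.69303733e-03,  1.15378668e+02]), 'ee_pos': array([0.24129194, 0.25442523, 0.45506381]), 'tcp_rot': array([ 1.79965608e+02, -1.33343310e-02,  1.11139804e+02])}
```

Call:
{"op": "move_arm", "data": {"jaw": [0, 0, 0, 0, 0, 0, 0, 0, 0, 0], "delta_pos": [[0.008, -0.03, 0], [0.008, -0.03, 0], [0.008, -0.03, 0], [0.008, -0.03, 0], [0.008, -0.03, 0], [0.008, -0.03, 0], [0.012, -0.03, 0], [0.016, -0.03, 0], [0.016, -0.03, 0], [0.016, -0.03, 0]], "yaw": [-0.08, -0.08, -0.08, -0.08, -0.08, -0.08, -0.08, -0.08, -0.08, -0.08]}}

```text
time: 3.17
ee_pos: [0.3494, -0.0461, 0.455]
tcp_rot: [179.9, -0.0, 65.3]
wrist_force: [1.3, 0.8, -0.5]
opening: 0.0854
grasp_force: 0.0
```

Call:
{"op": "move_arm", "data": {"jaw": [0, 0, 0, 0, 0, 0, 0, 0, 0, 0], "delta_pos": [[0.02, -0.025, 0], [0.02, -0.025, 0], [0.02, -0.025, 0], [0.02, -0.025, 0], [0.02, -0.025, 0], [0.02, -0.025, 0], [0.02, -0.025, 0], [0.02, -0.02, 0], [0.02, -0.01, 0], [0.01, -0.005, 0]], "yaw": [-0.08, -0.08, -0.08, -0.08, -0.08, -0.08, -0.05, 0, 0, 0]}}

```text
time: 4.0
ee_pos: [0.5411, -0.2559, 0.4533]
tcp_rot: [-179.9, 0.0, 35.1]
wrist_force: [-0.4, 0.1, -0.1]
opening: 0.0854
grasp_force: 0.0
```

Call:
{"op": "move_arm", "data": {"jaw": [0, 0, 0, 0, 0, 0, 0, 0], "delta_pos": [[0.005, 0, -0.015], [0.004, 0, -0.015], [0, 0, -0.015], [0, 0, -0.015], [0, 0, -0.015], [0, 0, -0.015], [0, 0, -0.01], [0, 0, -0.003]], "yaw": [0, 0, 0, 0, 0, 0, 0, 0]}}

```text
time: 4.67
ee_pos: [0.5482, -0.2541, 0.3498]
tcp_rot: [-179.9, 0.1, 35.2]
wrist_force: [-0.4, -0.7, -0.4]
opening: 0.0851
grasp_force: 0.0
```

```bash
python3 - <<'E'
from h import *
a=[camera(c) for c in('top','side')]
print(bot.get_obs()['ee_pos'])
cv2.imwrite('pics/g.png',np.hstack([cv2.resize(a[0][150:280,290:420],(400,400),interpolation=2),cv2.resize(a[1][140:280,220:360],(400,400),interpolation=2)])[:,:,::-1])
E
```

```text
[ 0.54829959 -0.2541592   0.35140311]
```

View pics/g.png

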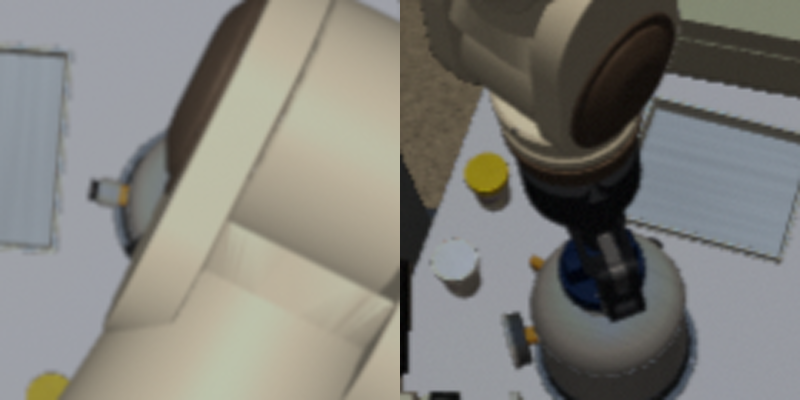

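The fingers straddle the cap, with the side-view cap at about (600,260) in the crop. I'll close gently.

Call:
{"op": "move_arm", "data": {"jaw": [0.2, 0.4, 0.6, 0.65, 0.7, 0.75, 0.8, 1, 1, 1], "delta_pos": [[0.0015, -0.0015, -0.001], [0, 0, -0.001], [0, 0, 0], [0, 0, 0], [0, 0, 0], [0, 0, 0], [0, 0, 0], [0, 0, 0], [0, 0, 0], [0, 0, 0]], "yaw": [0, 0, 0, 0, 0, 0, 0, 0, 0, 0], "force": 40}}

```text
time: 5.6
ee_pos: [0.5499, -0.2557, 0.35]
tcp_rot: [180.0, -0.0, 35.2]
wrist_force: [-0.2, -0.7, 3.7]
opening: 0.0167
grasp_force: 40.0
```

```bash
python3 -c "
from h import *
o=bot.get_obs();print({k:o[k] for k in('time','q','ee_pos','wrist_force','torque','opening','grasp_force')})"
```

```text
{'time': 5.6, 'q': array([-2.49402736e+01,  1.20120305e+01,  1.18870324e+01,  8.98489723e+01,
       -9.38601428e-05,  1.19892112e+02]), 'ee_pos': array([ 0.54987336, -0.25571286,  0.34996957]), 'wrist_force': array([-0.18501006, -0.73946501,  3.71009357]), 'torque': array([-0.03356398,  0.0721749 ,  0.04388643]), 'opening': 0.016722066929661723, 'grasp_force': 39.96830999851227}
```

Call:
{"op": "move_arm", "data": {"jaw": [1, 1, 1, 1, 1, 1, 1, 1], "delta_pos": [[0, 0, 0], [0, 0, 0], [0, 0, 0], [0, 0, 0], [0, 0, 0], [0, 0, 0], [0, 0, 0], [0, 0, 0]], "yaw": [0.06, 0.07, 0.07, 0.07, 0.07, 0.07, 0.06, 0.03]}}

```text
time: 6.27
ee_pos: [0.5499, -0.2557, 0.3503]
tcp_rot: [179.9, -0.0, 64.0]
wrist_force: [-0.3, -0.8, 4.8]
opening: 0.0169
grasp_force: 40.2
```

```bash
cat > o.py <<'E'
from h import *
np.set_printoptions(precision=4,suppress=True)
o=bot.get_obs();print({k:o[k] for k in('time','ee_pos','tcp_rot','wrist_force','torque','opening','grasp_force')},o['q'][5])
E
python3 o.py
```

```text
{'time': 6.2667, 'ee_pos': array([ 0.5499, -0.2557,  0.3503]), 'tcp_rot': array([179.9357,  -0.0046,  64.0099]), 'wrist_force': array([-0.3479, -0.8059,  4.8498]), 'torque': array([ 0.0054, -0.0156, -0.0629]), 'opening': 0.016939312891972216, 'grasp_force': 40.2043354511261} 91.05214026443998
```

Call:
{"op": "move_arm", "data": {"jaw": [1, 1, 1, 1], "delta_pos": [[0, 0, 0], [0, 0, 0], [0, 0, 0], [0, 0, 0]], "yaw": [0.03, 0.03, 0.02, 0]}}

```text
time: 6.6
ee_pos: [0.55, -0.2558, 0.3502]
tcp_rot: [179.9, 0.0, 68.4]
wrist_force: [0.9, -0.0, 5.2]
opening: 0.0175
grasp_force: 40.3
```

```bash
python3 o.py
```

```text
{'time': 6.6, 'ee_pos': array([ 0.55  , -0.2558,  0.3502]), 'tcp_rot': array([179.9411,   0.0012,  68.4419]), 'wrist_force': array([ 0.9244, -0.0109,  5.213 ]), 'torque': array([-0.0131, -0.1793, -0.0175]), 'opening': 0.01754896777632684, 'grasp_force': 40.31438112258911} 86.61683149236194
```

Call:
{"op": "move_arm", "data": {"jaw": [1, 1, 1, 1], "delta_pos": [[0, 0, 0], [0, 0, 0], [0, 0, 0], [0, 0, 0]], "yaw": [0.03, 0.03, 0.02, 0]}}

```text
time: 6.93
ee_pos: [0.5499, -0.2557, 0.3499]
tcp_rot: [180.0, 0.0, 73.0]
wrist_force: [0.8, -0.2, 5.0]
opening: 0.017
grasp_force: 40.3
```

```bash
python3 o.py
```

```text
{'time': 6.9333, 'ee_pos': array([ 0.5499, -0.2557,  0.3499]), 'tcp_rot': array([179.9647,   0.0048,  73.0032]), 'wrist_force': array([ 0.7567, -0.1585,  5.0054]), 'torque': array([-0.0598, -0.1134,  0.0177]), 'opening': 0.017038342968628425, 'grasp_force': 40.3226637840271} 82.05732969287138
```

Call:
{"op": "move_arm", "data": {"jaw": [1, 1, 1, 1], "delta_pos": [[0, 0, 0], [0, 0, 0], [0, 0, 0], [0, 0, 0]], "yaw": [0.03, 0.03, 0.02, 0]}}

```text
time: 7.27
ee_pos: [0.5499, -0.2557, 0.3498]
tcp_rot: [180.0, 0.0, 77.6]
wrist_force: [1.9, 0.3, 5.4]
opening: 0.0173
grasp_force: 40.3
```

```bash
python3 o.py
```

```text
{'time': 7.2667, 'ee_pos': array([ 0.5499, -0.2557,  0.3498]), 'tcp_rot': array([179.9881,   0.002 ,  77.5759]), 'wrist_force': array([1.917 , 0.2854, 5.4061]), 'torque': array([-0.0504, -0.1978,  0.0345]), 'opening': 0.017319723612332503, 'grasp_force': 40.337271094322205} 77.48497323696539
```

Call:
{"op": "move_arm", "data": {"jaw": [1, 1, 1, 1], "delta_pos": [[0, 0, 0], [0, 0, 0], [0, 0, 0], [0, 0, 0]], "yaw": [0.03, 0.03, 0.02, 0]}}

```text
time: 7.6
ee_pos: [0.5499, -0.2557, 0.3497]
tcp_rot: [-180.0, 0.0, 82.2]
wrist_force: [0.4, -0.5, 4.7]
opening: 0.0171
grasp_force: 40.3
```

```bash
python3 o.py
```

```text
{'time': 7.6, 'ee_pos': array([ 0.5499, -0.2557,  0.3497]), 'tcp_rot': array([-179.9998,    0.0009,   82.1521]), 'wrist_force': array([ 0.3535, -0.4874,  4.6527]), 'torque': array([-0.0114, -0.1263,  0.0293]), 'opening': 0.01710642372606851, 'grasp_force': 40.342973470687866} 72.90759969558401
```

Call:
{"op": "move_arm", "data": {"jaw": [1, 1, 1, 1], "delta_pos": [[0, 0, 0], [0, 0, 0], [0, 0, 0], [0, 0, 0]], "yaw": [0.02, 0.02, 0.02, 0.02]}}

```text
time: 7.93
ee_pos: [0.5499, -0.2557, 0.3497]
tcp_rot: [180.0, -0.0, 86.8]
wrist_force: [2.0, 0.7, 4.3]
opening: 0.0171
grasp_force: 40.2
```

```bash
python3 o.py
```

```text
{'time': 7.9333, 'ee_pos': array([ 0.5499, -0.2557,  0.3497]), 'tcp_rot': array([179.991 ,  -0.006 ,  86.8297]), 'wrist_force': array([1.9762, 0.7114, 4.262 ]), 'torque': array([ 0.0331, -0.4395, -0.1214]), 'opening': 0.01712656508866554, 'grasp_force': 40.23360013961792} 68.22994643002671
```

Call:
{"op": "move_arm", "data": {"jaw": [1, 1, 1, 1], "delta_pos": [[0, 0, 0], [0, 0, 0], [0, 0, 0], [0, 0, 0]], "yaw": [0.02, 0.02, 0.02, 0.02]}}

```text
time: 8.27
ee_pos: [0.55, -0.2558, 0.3498]
tcp_rot: [180.0, 0.0, 91.4]
wrist_force: [4.1, -0.2, 4.0]
opening: 0.0177
grasp_force: 45.4
```

```bash
python3 o.py
```

```text
{'time': 8.2667, 'ee_pos': array([ 0.55  , -0.2558,  0.3498]), 'tcp_rot': array([179.9646,   0.0167,  91.3871]), 'wrist_force': array([ 4.0642, -0.167 ,  4.0024]), 'torque': array([-0.0528, -0.8168, -1.0316]), 'opening': 0.017653231407138904, 'grasp_force': 45.427581667900085} 63.671265051689076
```

Torque jumped to about 1.03 N m, so the first stop is reached at 0.98 rad. I'll ease off slightly and open.

Call:
{"op": "move_arm", "data": {"jaw": [1, 0.6, 0.5, 0.5, 0.5, 0.5, 0.5, 0.5], "delta_pos": [[0, 0, 0], [0, 0, 0], [0, 0, 0.002], [0, 0, 0.004], [0, 0, 0.004], [0, 0, 0], [0, 0, 0], [0, 0, 0]], "yaw": [-0.01, 0, 0, 0, 0, 0, 0, 0]}}

```text
time: 8.93
ee_pos: [0.5499, -0.2557, 0.3595]
tcp_rot: [-180.0, -0.0, 90.7]
wrist_force: [0.0, -0.1, 0.2]
opening: 0.043
grasp_force: 0.0
```

```bash
python3 o.py; python3 - <<'E'
from h import *
a=[camera('side')]
cv2.imwrite('pics/v.png',cv2.resize(a[0][160:260,230:350],(600,500),interpolation=2)[:,:,::-1])
E
```

```text
{'time': 8.9333, 'ee_pos': array([ 0.5499, -0.2557,  0.3595]), 'tcp_rot': array([-179.9837,   -0.0059,   90.7477]), 'wrist_force': array([ 0.0407, -0.1027,  0.1743]), 'torque': array([-0.0721,  0.0708,  0.0097]), 'opening': 0.042951094061713144, 'grasp_force': 0.0} 64.31152864470117
```

View pics/v.png

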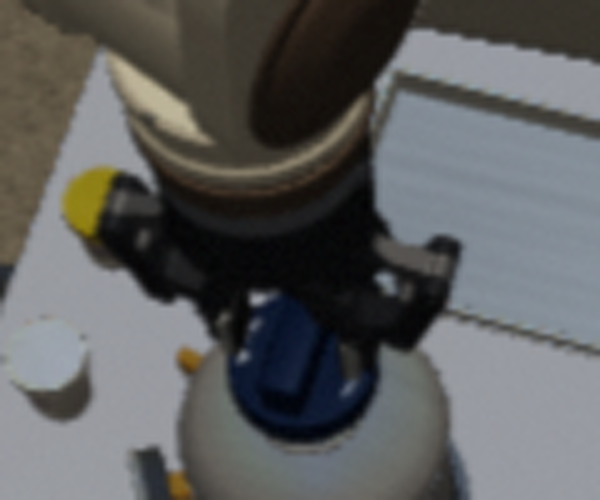

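Call:
{"op": "move_arm", "data": {"jaw": [0.5, 0.5, 0.5, 0.5, 0.5, 0.5, 0.5, 0.5, 0.5, 0.5], "delta_pos": [[0, 0, 0], [0, 0, 0], [0, 0, 0], [0, 0, 0], [0, 0, 0], [0, 0, 0], [0, 0, 0], [0, 0, 0], [0, 0, 0], [0, 0, 0]], "yaw": [0, 0, 0, 0, 0, 0, 0, 0, 0, 0]}}

```text
time: 9.82
ee_pos: [0.5499, -0.2557, 0.3597]
tcp_rot: [180.0, -0.0, 90.7]
wrist_force: [0.2, 1.2, -0.2]
opening: 0.043
grasp_force: 0.0
```

Call:
{"op": "move_arm", "data": {"jaw": [0.5, 0.5, 0.5, 0.5, 0.5, 0.5, 0.5, 0.5, 0.5, 0.5], "delta_pos": [[0, 0, 0], [0, 0, 0], [0, 0, 0], [0, 0, 0], [0, 0, 0], [0, 0, 0], [0, 0, 0], [0, 0, 0], [0, 0, 0], [0, 0, 0]], "yaw": [0, 0, 0, 0, 0, 0, 0, 0, 0, 0]}}

```text
time: 10.65
ee_pos: [0.5499, -0.2557, 0.3597]
tcp_rot: [-180.0, 0.0, 90.7]
wrist_force: [0.4, 0.6, 0.5]
opening: 0.0424
grasp_force: 0.0
```

Call:
{"op": "move_arm", "data": {"jaw": [0.5, 0.5, 0.5, 0.6, 0.7, 1, 1, 1, 1, 1], "delta_pos": [[0, 0, -0.003], [0, 0, -0.002], [0, 0, -0.0015], [0, 0, 0], [0, 0, 0], [0, 0, 0], [0, 0, 0], [0, 0, 0], [0, 0, 0], [0, 0, 0]], "yaw": [0, 0, 0, 0, 0, 0, 0, 0, 0, 0], "force": 70}}

```text
time: 11.48
ee_pos: [0.55, -0.2557, 0.3534]
tcp_rot: [180.0, 0.0, 90.7]
wrist_force: [1.9, -0.5, 1.3]
opening: 0.0165
grasp_force: 67.5
```

```bash
python3 o.py
```

```text
{'time': 11.4833, 'ee_pos': array([ 0.55  , -0.2557,  0.3534]), 'tcp_rot': array([179.9595,   0.0039,  90.7419]), 'wrist_force': array([ 1.8909, -0.5247,  1.2601]), 'torque': array([ 0.1554, -0.4635, -0.4107]), 'opening': 0.016476149805048603, 'grasp_force': 67.53171945414124} 64.32322909955607
```

Call:
{"op": "move_arm", "data": {"jaw": [1, 1, 1, 1, 1, 1], "delta_pos": [[0, 0, -0.002], [0, 0, -0.002], [0, 0, -0.002], [0, 0, -0.0015], [0, 0, 0], [0, 0, 0]], "yaw": [0, 0, 0, 0, 0, 0]}}

```text
time: 11.98
ee_pos: [0.5499, -0.2556, 0.3467]
tcp_rot: [179.9, 0.0, 90.8]
wrist_force: [0.6, 1.2, 6.5]
opening: 0.0164
grasp_force: 67.6
```

```bash
python3 o.py
```

```text
{'time': 11.9833, 'ee_pos': array([ 0.5499, -0.2556,  0.3467]), 'tcp_rot': array([179.9082,   0.042 ,  90.7763]), 'wrist_force': array([0.5606, 1.1841, 6.5339]), 'torque': array([ 0.171 , -0.1845, -0.0354]), 'opening': 0.01643092440257685, 'grasp_force': 67.62351751327515} 64.29023296850612
```

Call:
{"op": "move_arm", "data": {"jaw": [1, 1, 1, 1], "delta_pos": [[0, 0, -0.001], [0, 0, -0.0005], [0, 0, 0], [0, 0, 0]], "yaw": [0, 0, 0, 0]}}

```text
time: 12.32
ee_pos: [0.5499, -0.2557, 0.3454]
tcp_rot: [179.9, 0.0, 90.8]
wrist_force: [0.5, 0.8, 7.6]
opening: 0.0166
grasp_force: 67.6
```

```bash
python3 o.py
```

```text
{'time': 12.3167, 'ee_pos': array([ 0.5499, -0.2557,  0.3454]), 'tcp_rot': array([179.9023,   0.0449,  90.7762]), 'wrist_force': array([0.5243, 0.7701, 7.5927]), 'torque': array([ 0.2209, -0.1567,  0.0199]), 'opening': 0.01660697276883151, 'grasp_force': 67.64437079429626} 64.28997815289749
```

Call:
{"op": "move_arm", "data": {"jaw": [1, 1, 1, 1], "delta_pos": [[0, 0, 0], [0, 0, 0], [0, 0, 0], [0, 0, 0]], "yaw": [0.02, 0.02, 0.02, 0.02]}}

```text
time: 12.65
ee_pos: [0.5499, -0.2557, 0.3454]
tcp_rot: [179.9, 0.1, 95.4]
wrist_force: [-0.2, 0.4, 7.4]
opening: 0.0164
grasp_force: 67.8
```

```bash
python3 o.py
```

```text
{'time': 12.65, 'ee_pos': array([ 0.5499, -0.2557,  0.3454]), 'tcp_rot': array([179.915 ,   0.0601,  95.4086]), 'wrist_force': array([-0.2006,  0.4213,  7.3812]), 'torque': array([ 0.1047, -0.0399, -0.0422]), 'opening': 0.0163877702139071, 'grasp_force': 67.84934163093567} 59.65106203685509
```

Call:
{"op": "move_arm", "data": {"jaw": [1, 1, 1, 1, 1, 1, 1, 1, 1, 1], "delta_pos": [[0, 0, 0], [0, 0, 0], [0, 0, 0], [0, 0, 0], [0, 0, 0], [0, 0, 0], [0, 0, 0], [0, 0, 0], [0, 0, 0], [0, 0, 0]], "yaw": [0.05, 0.05, 0.05, 0.05, 0.05, 0.05, 0.05, 0.05, 0.05, 0.04]}}

```text
time: 13.48
ee_pos: [0.5498, -0.2557, 0.3454]
tcp_rot: [180.0, 0.1, 123.6]
wrist_force: [0.1, 0.0, 7.0]
opening: 0.0165
grasp_force: 67.9
```

```bash
python3 o.py
```

```text
{'time': 13.4833, 'ee_pos': array([ 0.5498, -0.2557,  0.3454]), 'tcp_rot': array([179.961 ,   0.0945, 123.5768]), 'wrist_force': array([0.1295, 0.0278, 6.9628]), 'torque': array([ 0.0683, -0.0228, -0.0636]), 'opening': 0.016514881738682218, 'grasp_force': 67.8742253780365} 31.48320962199115
```

Call:
{"op": "move_arm", "data": {"jaw": [1, 1, 1], "delta_pos": [[0, 0, 0], [0, 0, 0], [0, 0, 0]], "yaw": [0.02, 0.02, 0.02]}}

```text
time: 13.73
ee_pos: [0.5498, -0.2558, 0.3454]
tcp_rot: [180.0, 0.1, 126.9]
wrist_force: [0.7, 0.1, 7.3]
opening: 0.017
grasp_force: 67.9
```

```bash
python3 o.py
```

```text
{'time': 13.7333, 'ee_pos': array([ 0.5498, -0.2558,  0.3454]), 'tcp_rot': array([179.973 ,   0.0988, 126.921 ]), 'wrist_force': array([0.7131, 0.1198, 7.288 ]), 'torque': array([-0.0397, -0.0655, -0.0675]), 'opening': 0.016980670037903527, 'grasp_force': 67.8688645362854} 28.13648176290715
```

Call:
{"op": "move_arm", "data": {"jaw": [1, 1, 1, 1, 1], "delta_pos": [[0, 0, 0.003], [0, 0, 0.003], [0, 0, 0.003], [0, 0, 0.001], [0, 0, 0]], "yaw": [0, 0, 0, 0, 0]}}

```text
time: 14.15
ee_pos: [0.5499, -0.2558, 0.3546]
tcp_rot: [180.0, 0.0, 126.8]
wrist_force: [2.1, -0.8, 1.8]
opening: 0.0169
grasp_force: 67.1
```

```bash
python3 o.py
```

```text
{'time': 14.15, 'ee_pos': array([ 0.5499, -0.2558,  0.3546]), 'tcp_rot': array([179.9975,   0.0419, 126.8481]), 'wrist_force': array([ 2.0855, -0.8145,  1.8375]), 'torque': array([-0.2519, -0.2814,  0.0487]), 'opening': 0.01692407313371646, 'grasp_force': 67.08171486854553} 28.208200854124264
```

Call:
{"op": "move_arm", "data": {"jaw": [1, 1, 1, 1], "delta_pos": [[0, 0, 0.0015], [0, 0, 0.0015], [0, 0, 0.001], [0, 0, 0]], "yaw": [0, 0, 0, 0]}}

```text
time: 14.48
ee_pos: [0.5498, -0.2557, 0.3581]
tcp_rot: [-180.0, -0.0, 126.8]
wrist_force: [-0.6, -0.9, 0.5]
opening: 0.0168
grasp_force: 67.1
```

```bash
python3 o.py
```

```text
{'time': 14.4833, 'ee_pos': array([ 0.5498, -0.2557,  0.3581]), 'tcp_rot': array([-179.9786,   -0.0232,  126.8349]), 'wrist_force': array([-0.6148, -0.8861,  0.5441]), 'torque': array([-0.1817, -0.0379, -0.0153]), 'opening': 0.01679136868545651, 'grasp_force': 67.10471391677856} 28.221028833899055
```

Call:
{"op": "move_arm", "data": {"jaw": [1, 1, 1, 1, 1, 1, 1, 1, 1, 1], "delta_pos": [[0, 0, 0.002], [0, 0, 0.003], [0, 0, 0.005], [0, 0, 0.007], [0, 0, 0.008], [0, 0, 0.008], [0, 0, 0.008], [0, 0, 0.006], [0, 0, 0.003], [0, 0, 0]], "yaw": [0, 0, 0, 0, 0, 0, 0, 0, 0, 0]}}

```text
time: 15.32
ee_pos: [0.5499, -0.2558, 0.4092]
tcp_rot: [180.0, 0.1, 126.8]
wrist_force: [0.0, 0.0, -0.9]
opening: 0.0162
grasp_force: 67.3
```

```bash
python3 o.py;  python3 - <<'E'
from h import *
np.set_printoptions(precision=4,suppress=True)
a=[camera(c) for c in('top','side')]
for n in('cap','tray'):
  r=[pinpoint(c,n) for c in('top','side')]; print(n,[(x[0]['xy'],x[0]['confidence']) if x else None for x in r])
  if n=='cap' and r[1]: print(atz('side',r[1][0]['xy'],.20))
cv2.imwrite('pics/l.png',np.hstack([cv2.resize(a[0][100:300,240:440],(400,400)),cv2.resize(a[1][140:280,220:360],(400,400))])[:,:,::-1])
E
```

```text
{'time': 15.3167, 'ee_pos': array([ 0.5499, -0.2558,  0.4092]), 'tcp_rot': array([179.9618,   0.0678, 126.84  ]), 'wrist_force': array([ 0.0404,  0.0126, -0.8578]), 'torque': array([-0.0281,  0.0108,  0.0144]), 'opening': 0.01619764997908771, 'grasp_force': 67.27084994316101} 28.21801682672409
cap [([271.0, 126.2], 0.32), ([287.6, 222.9], 0.58)]
[ 0.5446 -0.2491  0.2   ]
tray [([283.5, 197.7], 0.66), ([331.1, 200.6], 0.93)]
```

View pics/l.png

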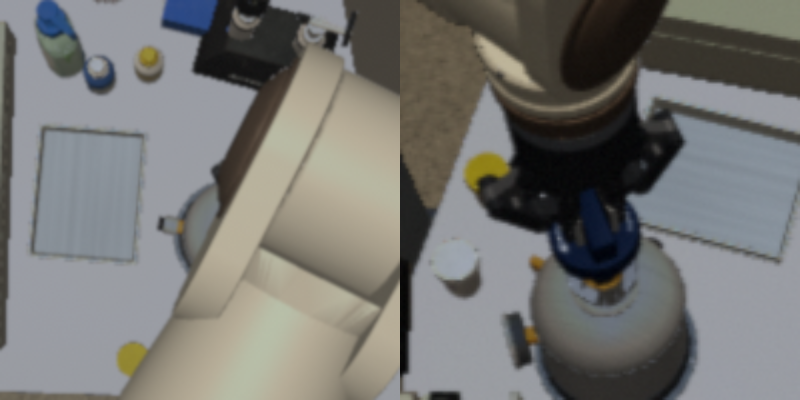

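The cap is off and hangs upright above the tank, and the tray is unmoved. I'll carry the cap over.

Call:
{"op": "move_arm", "data": {"jaw": [1, 1, 1, 1, 1, 1, 1, 1, 1, 1], "delta_pos": [[0.002, 0.006, 0], [0.004, 0.014, 0], [0.006, 0.022, 0], [0.006, 0.024, 0], [0.006, 0.026, 0], [0.006, 0.026, 0], [0.006, 0.022, 0], [0.005, 0.015, 0], [0.003, 0.009, 0], [0, 0, 0]], "yaw": [0, 0, 0, 0, 0, 0, 0, 0, 0, 0]}}

```text
time: 16.45
ee_pos: [0.5943, -0.0893, 0.4081]
tcp_rot: [180.0, -0.0, 127.0]
wrist_force: [-0.2, -0.6, -1.3]
opening: 0.0167
grasp_force: 67.3
```

Call:
{"op": "move_arm", "data": {"jaw": [1, 1, 1, 1, 1, 1, 1, 1, 1, 1], "delta_pos": [[0, 0, -0.01], [0, 0, -0.02], [0, 0, -0.025], [0, 0, -0.025], [0, 0, -0.025], [0, 0, -0.025], [0, 0, -0.025], [0, 0, -0.02], [0, 0, -0.01], [0, 0, -0.005]], "yaw": [0, 0, 0, 0, 0, 0, 0, 0, 0, 0]}}

```text
time: 17.28
ee_pos: [0.593, -0.0925, 0.2159]
tcp_rot: [-179.9, -0.1, 126.8]
wrist_force: [-0.7, -0.2, -1.5]
opening: 0.0165
grasp_force: 67.3
```

```bash
python3 o.py;  python3 - <<'E'
from h import *
a=[camera(c) for c in('top','side')]
cv2.imwrite('pics/p.png',np.hstack([cv2.resize(a[0][100:300,220:420],(400,400)),cv2.resize(a[1][120:260,260:400],(400,400))])[:,:,::-1])
E
```

```text
{'time': 17.2833, 'ee_pos': array([ 0.593 , -0.0925,  0.2159]), 'tcp_rot': array([-179.8744,   -0.1165,  126.7716]), 'wrist_force': array([-0.7219, -0.1549, -1.5148]), 'torque': array([-0.0226, -0.0174,  0.0086]), 'opening': 0.016459468917928165, 'grasp_force': 67.28863835334778} 44.36706132425918
```

View pics/p.png

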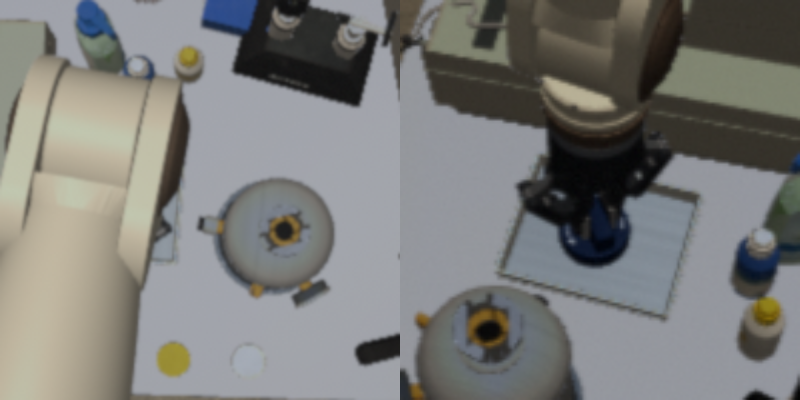

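The side view shows the cap just above the middle of the tray. I'll set it down.

Call:
{"op": "move_arm", "data": {"jaw": [1, 1, 1, 1, 1, 1], "delta_pos": [[0, 0, -0.004], [0, 0, -0.004], [0, 0, -0.002], [0, 0, -0.001], [0, 0, -0.001], [0, 0, 0]], "yaw": [0, 0, 0, 0, 0, 0]}}

```text
time: 17.88
ee_pos: [0.5939, -0.0917, 0.2062]
tcp_rot: [180.0, 0.0, 126.8]
wrist_force: [1.0, -0.1, -1.7]
opening: 0.0165
grasp_force: 67.3
```

Call:
{"op": "move_arm", "data": {"jaw": [1, 1, 1, 1, 1], "delta_pos": [[0, 0, -0.001], [0, 0, -0.001], [0, 0, -0.001], [0, 0, -0.0005], [0, 0, 0]], "yaw": [0, 0, 0, 0, 0]}}

```text
time: 18.3
ee_pos: [0.5939, -0.0917, 0.2026]
tcp_rot: [-180.0, -0.0, 126.8]
wrist_force: [-0.8, 0.2, -1.0]
opening: 0.0168
grasp_force: 67.4
```

Call:
{"op": "move_arm", "data": {"jaw": [1, 1, 1], "delta_pos": [[0, 0, -0.001], [0, 0, -0.0005], [0, 0, 0]], "yaw": [0, 0, 0]}}

```text
time: 18.55
ee_pos: [0.5939, -0.0917, 0.2013]
tcp_rot: [180.0, 0.0, 126.8]
wrist_force: [-0.7, 0.3, 1.1]
opening: 0.0168
grasp_force: 67.5
```

Call:
{"op": "move_arm", "data": {"jaw": [1, 1], "delta_pos": [[0, 0, -0.0005], [0, 0, 0]], "yaw": [0, 0]}}

```text
time: 18.72
ee_pos: [0.5939, -0.0917, 0.2008]
tcp_rot: [180.0, 0.0, 126.8]
wrist_force: [-0.8, -0.2, 1.5]
opening: 0.0164
grasp_force: 67.6
```

Call:
{"op": "move_arm", "data": {"jaw": [0.75, 0.6, 0.5, 0.4, 0.4, 0.4, 0.4, 0.4, 0.4, 0.4], "delta_pos": [[0, 0, 0], [0, 0, 0], [0, 0, 0], [0, 0, 0], [0, 0, 0.005], [0, 0, 0.015], [0, 0, 0.025], [0, 0, 0.03], [0, 0, 0.03], [0, 0, 0.03]], "yaw": [0, 0, 0, 0, 0, 0, 0, 0, 0, 0]}}

```text
time: 19.55
ee_pos: [0.5936, -0.0917, 0.3375]
tcp_rot: [180.0, 0.0, 126.8]
wrist_force: [0.8, -1.2, -0.3]
opening: 0.0513
grasp_force: 0.0
```

Call:
{"op": "move_arm", "data": {"jaw": [0.4, 0.4, 0.4, 0.4, 0.4, 0.4, 0.4], "delta_pos": [[-0.02, 0, 0.01], [-0.03, 0, 0], [-0.03, 0, 0], [-0.03, 0, 0], [-0.03, 0, 0], [-0.02, 0, 0], [0, 0, 0]], "yaw": [0, 0, 0, 0, 0, 0, 0]}}

```text
time: 20.13
ee_pos: [0.431, -0.0916, 0.3469]
tcp_rot: [180.0, 0.0, 126.8]
wrist_force: [-0.1, 0.0, 0.7]
opening: 0.0514
grasp_force: 0.0
```

```bash
python3 o.py;  python3 - <<'E'
from h import *
a=[camera(c) for c in('top','side')]
for n in('cap','tray'):
  r=[pinpoint(c,n) for c in('top','side')]; print(n,[(x[0]['xy'],x[0]['confidence'],atz(c,x[0]['xy'],.007)) if x else None for c,x in zip(('top','side'),r)])
cv2.imwrite('pics/e.png',np.hstack([cv2.resize(a[0][100:300,220:420],(400,400)),cv2.resize(a[1][120:260,260:400],(400,400))])[:,:,::-1])
E
```

```text
{'time': 20.1333, 'ee_pos': array([ 0.431 , -0.0916,  0.3469]), 'tcp_rot': array([179.9789,   0.0361, 126.8068]), 'wrist_force': array([-0.1367,  0.0336,  0.706 ]), 'torque': array([ 0.0363,  0.0104, -0.0096]), 'opening': 0.05137151940342678, 'grasp_force': 0.0} 41.19327937171017
cap [([287.9, 198.6], 0.76, array([ 0.59207595, -0.09426331,  0.007     ])), ([327.6, 203.7], 0.66, array([ 0.59068811, -0.08962981,  0.007     ]))]
tray [([285.6, 195.8], 0.74, array([ 0.59864762, -0.08852603,  0.007     ])), ([330.1, 201.4], 0.62, array([ 0.59544001, -0.08163938,  0.007     ]))]
```

View pics/e.png

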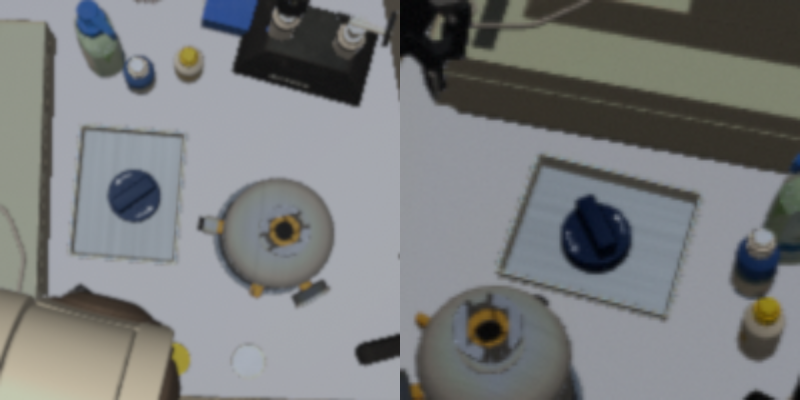

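The cap stands upright within about 10 mm of the tray's centre, and the bottles and cups are in place.

```bash
python3 -c "
from workcell import bot
print(bot.job_done())"
```

```text
the job is handed in; nothing more can be done
None
```

The job is handed in: the cap was turned to its first stop (felt at 0.98 rad), left to vent about 2 s, pressed, turned past the tooth, lifted off and stood upright near the tray's centre; the bottles and cups look undisturbed, and no verdict came back.

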